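# Third hand: hold a channel rail against the sprung end stop of a jig

### The job

Be my third hand: pick up the longer of the two aluminium channel rails and lay it flat on the plywood jig, flush along the side fence, with its closed end facing the sprung end stop. Then slide it along the fence until it pushes the stop back about half its travel (12 mm, pointer midway between the two lines on the scale; about 10 N), never driving the stop to its end. Keep that push steady for two seconds and finish while still gripping and pressing the rail, without letting go, so that I can fasten it; leave the short rail, the tape roll and the jar where they are.

Things in the scene. Friction and masses are not known exactly. Their poses are not given: they have to be found in the camera images.
- jig: Holding jig fixed to the bench: plywood board 260 (x) x 120 (y) x 12 mm. Origin at the centre of its underside, board top at z = 12 mm; x points along the board to the sprung stop (the pushing direction, roughly to the robot's right), y to the side fence, z up. The stop's dark housing is a block 60 mm wide at x = 90 to 120 mm, 34 mm high above the board.
- jig_fence (a point): Middle of the inner face of the jig's side fence, at its foot: jig x = -42, y = +13, z = 12 mm; axes as the jig. The fence is an aluminium batten 14 mm high above the board and 20 mm wide, running along jig x from -125 to +40 mm. A rail flush with it has its centre line 13 mm from it, at jig y = 0.
- stop_slide (a joint): Travel of the sprung end stop in m: 0 at rest, grows as it is pushed along the jig's +x, ends at 0.024. Springs push back with 3 N at the start plus 0.6 N per mm (about 10 N at 0.012). A pointer on the side away from the fence moves with it over a scale with lines at 8 mm and 16 mm.
- stop_face (a point): Thin dark pad 3 x 40 x 28 mm on the front of the sprung stop, that the rail presses on. The point is at the foot of its front face, on the board's top, at jig x = 45 mm, y = 0 when the stop is at rest. It moves with the stop.
- long_rail: The longer loose aluminium U-channel, open side up: 140 long (x) x 26 wide (y) x 40 mm high (z), walls 3 mm, about 0.18 kg (varies). Origin at the centre of its underside, x along it to the end closed by a plate, roughly to the robot's right at the start. Gripped across its 26 mm from above, fingertips over 14 mm above its underside so as to clear the fence in the jig.
- long_rail_end (a point): Centre of the outer face of the long rail's closed end: 70 mm from the rail's origin along x, 20 mm above its underside.
- short_rail: The shorter rail, same section but 90 mm long; not wanted, to be left alone. Origin and axes as for the long one. It may lie in front of or behind the long rail.
- tape_roll: Loose grey roll of tape, 100 mm across, 48 mm high, lying flat; leave alone. Origin at the centre of its underside.
- jar: Loose clear jar with a red lid, 65 mm across, 99 mm high, standing; leave alone. Origin at the centre of its underside.

How it is judged:
On the way, in this order (a step that is already met when the one before it is completed fails the run):
1. the long rail lies on the jig board along the side fence (z of long_rail in the frame of jig between 0.009 and 0.0145 m and y of long_rail in the frame of jig between -0.004 and 0.0025 m and angle between the x axis of long_rail and the x axis of jig, either way round below 0.05 rad and angle between the z axis of long_rail and the z axis of jig, either way round below 0.05 rad), for 0.2 s.
2. the long rail keeps the stop pushed back 8 to 16 mm for a second and a half (value of joint stop_slide between 0.008 and 0.016 m and contact force between long_rail and stop_slide between 6 and 15 N), for 1.5 s.
At the end, for the whole second after the job is handed in: The fingers still grip the long rail (over 2 N), which lies flat on the jig board, within 3 mm of the side fence and 0.04 rad of its direction, closed end against the stop, at rest, with the stop held back between 8 and 16 mm and the rail pressing on it with 6 to 15 N (all of step 2 and z of long_rail in the frame of jig between 0.009 and 0.0145 m and y of long_rail in the frame of jig between -0.003 and 0.0025 m and angle between the x axis of long_rail and the x axis of jig, either way round below 0.04 rad and angle between the z axis of long_rail and the z axis of jig, either way round below 0.05 rad and x of long_rail_end in the frame of jig between 0.049 and 0.064 m and contact force between the fingers and long_rail above 2 N and linear speed of long_rail below 0.01 m/s); the arm keeps its last pose, push and grip.
It fails at once if the sprung stop is driven to its end (over 22 mm) (value of joint stop_slide above 0.022 m).
It fails at once if the short rail is moved more than 30 mm (distance of short_rail from where it was at the start of the episode above 0.03 m).
It fails at once if the tape roll is moved more than 30 mm (distance of tape_roll from where it was at the start of the episode above 0.03 m).
It fails at once if the jar is moved more than 30 mm (distance of jar from where it was at the start of the episode above 0.03 m).
It also fails if it takes over 51 s, if anything falls off the work surface, if the arm or the gripper's body presses on something with over 40 N, if the wrist force passes 120 N, or if a joint passes its speed limit or range.

### The arm

A 6-joint arm with a two-finger parallel gripper is mounted at the origin on a cart in front of the work surface, level with it; the furniture and walls round the work are solid. World frame = base frame: x ahead of the robot, y to its left, z up, the work surface at z = 0. Lengths are in m, angles in rad, forces in N, time in s.
With the tool pointing down it reaches from about 0.3 to 0.875 m from the base axis. Payload 6.4 kg.
Tool frame: the origin (TCP) lies midway between the tips of the shut fingers; the grasp point (between the pads) lies 19 mm behind it; z points along the fingers, y is the line along which they close (so a half turn about z gives the same grasp; the last joint's range is limited). The gripper opens to 88 mm and grips with 3 to 60 N. Pads are 18 mm wide; open, the fingers measure 123 mm over their backs; the gripper's body (75 mm by 187 mm) begins 45 mm behind the grasp point.
Start: joints at [-1.48, 0.181, 1.607, -0, 1.354, -0.206], TCP at [0.168, -0.55, 0.239] pointing down, gripper open.
Joint ranges: [-2.99, 2.99], [-0.89, 2.07], [0.3, 2.58], [-1.14, 4.28], [0, 2.63], [-3.12, 3.12]. Speed limits (rad/s): [2.57, 2.57, 3.01, 3.14, 3.14, 3.14].

### API

Orientations are given as a unit quaternion [w, x, y, z].
In Python, from plant import robot, vision gives the robot as it stands.
- The arm moves only by the tool arm_command, never from a script. Its arguments are lists of equal length, an entry for each row: "xyz": the shift along the tool's x, y, z in m, a list of three; "rot": the turn, a rotation vector about the tool's x, y, z in degrees, a list of three. In form: {"xyz": [[dx, dy, dz], ...], "rot": [[wx, wy, wz], ...]}. A call has 1 to 8 rows; each row shifts and turns the commanded pose from where the row before left it, along the tool's axes as they then stand; what a row does not reach is not made up. A row lasts 1/8 s, in which the tool goes at most 62.5 mm and 10.7 degrees, less where a joint would pass 70% of its speed; a pose out of reach is approached as far as the arm can. A call is refused whole if a number of a shift passes 0.0625 or a number of a turn 10.7, either way. A call with a gripper value outside its range is refused whole. "gripper" is the opening, from 0 (shut) to 1 (fully open), set as the call begins (left out, the last holds). The fingers move at their own pace and stop on an object; the grip force is fixed at half the most. Time passes only in rows, so rows that do not move let the fingers close. It gives the time, the measured TCP pose, the force, the opening and the grip force at its end, in the units of the state.
- robot.state(): the state, without advancing time (a new reading comes with each control period).
- vision.grab_frame(name): name is "scene" or "top"; returns a dict with "frame" (400x640x3 uint8, red, green, blue), "fx", "fy", "cx", "cy" (pixels), "k1" (the pictures are not rectified: a ray, as slopes to the right and down, at radius r is drawn at 1 + k1 r^2 times it, then the intrinsics apply), "position" and "orientation" of the camera in the world. Camera axes: x right, y down, z forward; pixel columns grow to the right and rows downward; lengths in m; the calibration is good to about 2 mm. A picture is of the moment at which its call begins. There is no depth.
- robot.hand_in(): hands the job in; it is judged then, once.
Trained networks look in a picture, given as the dict that the camera call returned (one of the last four; its "shot" number tells which), for a name from the list of things; names that differ only in an ending like _2 or _b are one class to them, and where a whole thing is asked for, a point or a joint stands for the part that bears it (a point fixed in the world has none). Each returns a list of dicts, best first, with "confidence" (0 to 1); they miss things now and then, are a little off and sometimes report something else, mostly with a low value. They report only what shows in the picture. A call takes as long as a camera call.
- vision.boxes_of(thing, picture): "box" ([left, top, right, bottom] in pixels, round what is visible of it).
- vision.mark_of(thing, picture): "at" ([row, column] in pixels: a listed point, or the origin of a listed thing).
The state is a dict: "time": time; "qpos": joint angles; "joint_velocities": joint speeds; "effort": joint torques, N m; "eef_pos": TCP position; "orientation": TCP orientation; "contact_force": force on the tool from outside, world axes, zero at the start; "moment": the same for the moment, N m; "width": finger opening in m; "grasp_force": force on a finger pad.
Only numpy, scipy, OpenCV 4.12 (cv2) and the standard library are available. Lean on these libraries where they do the work, as an engineer would, in place of code of your own. Each camera call takes 0.05 s, during which the arm holds its last target. There are 200 camera calls.

## Working session

There is one attempt and no reset: what is moved stays moved. The work goes in short steps, Python scripts to look and compute and a tool call to move; the robot and the scene stay as the last step left them, time stands still between calls to the robot, and variables do not carry over. Pictures are saved under pics/ and viewed, at most 10 in all, crops included, and the job is handed in when it is done.

Besides the shell and the picture viewer there is one more tool, called after "Request:" in YAML: its name, and indented under it one key for each argument. arm_command: Moves the arm, as the interface text tells. Its arguments: {"type":"object","properties":{"xyz":{"type":"array"},"rot":{"type":"array"},"gripper":{"type":"number"}},"required":["xyz","rot"]}

```bash
mkdir -p pics; cat > h.py <<'E'
import numpy as np, cv2
from scipy.spatial.transform import Rotation as R
from plant import robot, vision
def ray(p,row,col):
    K=np.array([[p["fx"],0,p["cx"]],[0,p["fy"],p["cy"]],[0,0,1.]])
    x,y=(col-p["cx"])/p["fx"],(row-p["cy"])/p["fy"]; u=np.array([x,y])
    for _ in range(20): u=np.array([x,y])/(1+p["k1"]*(u@u))
    w,a,b,c=p["orientation"]
    return R.from_quat([a,b,c,w]).apply([u[0],u[1],1.])
def at_z(p,row,col,z):
    d=ray(p,row,col); o=np.array(p["position"]); return o+d*(z-o[2])/d[2]
def proj(p,X):
    w,a,b,c=p["orientation"]
    v=R.from_quat([a,b,c,w]).inv().apply(np.array(X)-p["position"]); u=v[:2]/v[2]; u=u*(1+p["k1"]*(u@u))
    return u[1]*p["fy"]+p["cy"],u[0]*p["fx"]+p["cx"]
E
python3 - <<'E'
from h import *
np.set_printoptions(precision=4,suppress=True)
Z=dict(jig=0,jig_fence=.012,stop_face=.012,long_rail=0,long_rail_end=.02,short_rail=0,tape_roll=0,jar=0)
for n in("top","scene"):
    p=vision.grab_frame(n); cv2.imwrite(f"pics/{n}0.png",p["frame"][:,:,::-1])
    print(n,p["position"],p["orientation"],p["fx"],p["k1"])
    for t in Z:
        m=vision.mark_of(t,p)[:2]; b=vision.boxes_of(t,p)[:1]
        for q in m: print(t,np.array(q["at"]),round(q["confidence"],2),at_z(p,*q["at"],Z[t]))
        if b: print("   box",np.array(b[0]["box"]),round(b[0]["confidence"],2))
s=robot.state();print(s)
E
```

```text
top [0.0163 0.2688 1.5733] [ 0.0957 -0.53    0.8294 -0.1485] 506.9385930622241 -0.1626997057207294
jig [171.9 344.2] 0.84 [ 0.5916 -0.0931  0.    ]
jig [178.1 330.8] 0.63 [ 0.5901 -0.0424  0.    ]
   box [298.3 143.3 383.9 206.7] 0.88
jig_fence [175.8 330.9] 0.85 [ 0.5931 -0.0439  0.012 ]
   box [300.9 144.5 383.5 212. ] 0.81
stop_face [165.3 352.3] 0.59 [ 0.5975 -0.1257  0.012 ]
long_rail [242.3 261.9] 0.88 [0.4816 0.2539 0.    ]
   box [240.5 232.4 281.  248.7] 0.57
long_rail_end [237.8 282.2] 0.74 [0.4623 0.1895 0.02  ]
   box [243.2 232.4 279.4 248.8] 0.59
short_rail [202.4 245.4] 0.63 [0.6304 0.251  0.    ]
   box [230.6 192.7 258.7 209.7] 0.83
   box [170.5 219.1 193.5 245.8] 0.64
jar [237.7 187.4] 0.96 [0.5971 0.47   0.    ]
   box [169.2 219.7 192.9 245.8] 0.7
scene [-0.3312  0.4696  1.0354] [ 0.1938 -0.4768  0.7941 -0.3233] 375.00303411729084 -0.07176036320556844
jig [190.1 334.7] 0.96 [ 0.5796 -0.0681  0.    ]
   box [302.3 168.9 347.4 210.7] 0.64
jig_fence [189.  324.5] 0.88 [ 0.5931 -0.0296  0.012 ]
jig_fence [189.7 334.9] 0.29 [ 0.5706 -0.0636  0.012 ]
   box [301.  172.
[... 326 characters left out ...]
197.2 264.  213.9] 0.72
tape_roll [199.8 432.3] 0.67 [ 0.3555 -0.3756  0.    ]
   box [417.9 182.  446.3 205.7] 0.88
jar [236.8 195.6] 0.58 [0.605  0.4812 0.    ]
   box [178.4 215.6 202.4 244.2] 0.81
{'time': 1.7, 'qpos': array([-1.4803,  0.1808,  1.607 , -0.    ,  1.3538, -0.2063]), 'joint_velocities': array([-0.0014, -0.    ,  0.0033, -0.0019,  0.0003,  0.0004]), 'effort': array([  0.0006, -43.3816, -34.217 ,   0.0704,   0.031 ,  -0.    ]), 'eef_pos': array([ 0.1682, -0.5499,  0.2387]), 'orientation': array([-0.    ,  0.989 ,  0.1478, -0.    ]), 'contact_force': array([ 0.198 , -0.2693,  0.3675]), 'moment': array([0.0542, 0.0495, 0.0194]), 'grasp_force': 0.0, 'width': 0.08800723204560616}
```

```bash
python3 - <<'E'
import cv2,numpy as np
a=cv2.imread("pics/top0.png")[130:260,220:400]; b=cv2.imread("pics/scene0.png")[150:260,220:360]
cv2.imwrite("pics/t0c.png",cv2.resize(a,None,fx=4.4,fy=4.4,interpolation=cv2.INTER_CUBIC))
cv2.imwrite("pics/s0c.png",cv2.resize(b,None,fx=5.4,fy=5.4,interpolation=cv2.INTER_CUBIC))
E
```

```text
(no output)
```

View pics/t0c.png

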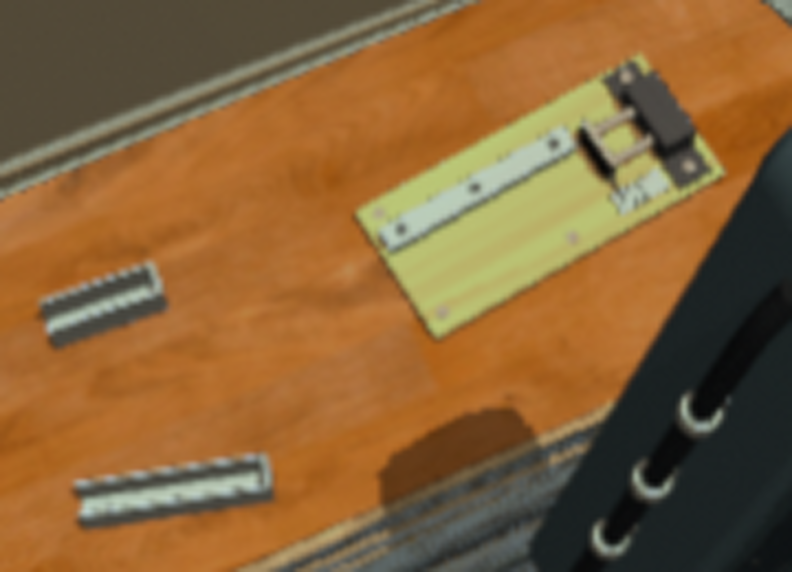

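View pics/s0c.png

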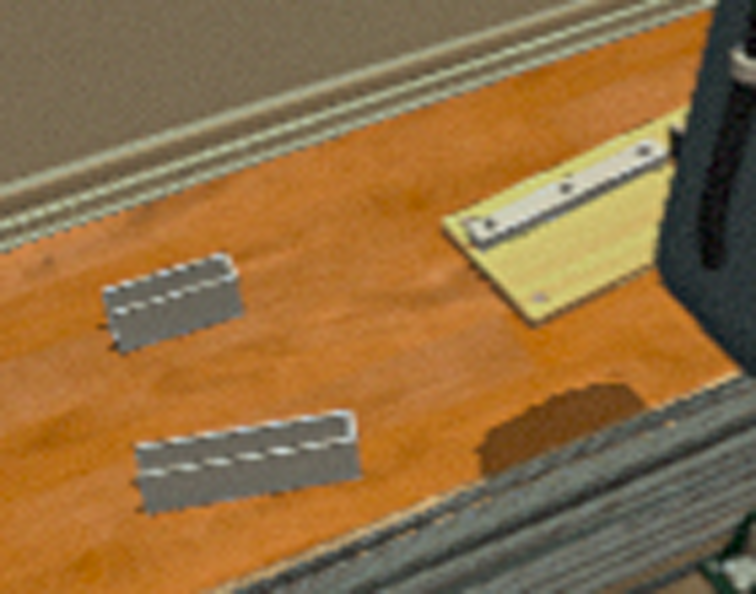

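```bash
python3 - <<'E'
from h import *
np.set_printoptions(precision=4,suppress=True)
p=vision.grab_frame("top"); q=vision.grab_frame("scene")
def T(x,y,z): return at_z(p,y/4.4+130,x/4.4+220,z)
def S(x,y,z): return at_z(q,y/5.4+150,x/5.4+220,z)
print("board FL,NL,NR,FR",*[T(*c) for c in[(357,213,.012),(437,338,.0),(722,179,.0),(642,57,.012)]],sep="\n")
print("scene FL,NL",S(443,220,.012),S(534,325,0))
hsv=cv2.cvtColor(p["frame"],cv2.COLOR_RGB2HSV)
m=(abs(hsv[...,0].astype(int)-30)<6)&(hsv[...,1]>80)
m[:140]=0;m[210:]=0;m[:,:300]=0;m[:,385:]=0
P=[]
for c in range(308,358):
    r=np.flatnonzero(m[:,c])
    if len(r): P.append(at_z(p,r[0]-.5,c,.012)[:2])
N=[]
for c in range(325,378):
    r=np.flatnonzero(m[:,c])
    if len(r): N.append(at_z(p,r[-1]+.5,c,.012)[:2])
for X in(P,N):
    l=cv2.fitLine(np.float32(X),cv2.DIST_HUBER,0,.001,.001).ravel(); l*=np.sign(-l[1]) if 0 else 1
    print(l,"yaw",np.arctan(l[0]/l[1]))
print("fence top far/near edges")
for a,b in(((380,230),(566,127)),((390,251),(577,146))):
    A,B=T(*a,.026),T(*b,.026);print(A,B,np.arctan2(*(B-A)[1::-1]), np.linalg.norm(B-A))
print("rail far top edge")
for f,a,b in((T,(77,485),(268,455)),(S,(136,445),(352,410)),(T,(80,525),(272,498))):
    z=.04 if a[1]!=525 else 0
    A,B=f(*a,z),f(*b,z);print(A,B,np.arctan2(*(B-A)[1::-1]),np.linalg.norm(B-A))
print(S(148,512,0),S(359,476,0))
for n,pp in(("top",p),("scene",q)):
  for t in("long_rail","long_rail_end","jig_fence","stop_face","jig"):
    print(n,t,[(np.array(k["at"]),round(k["confidence"],2),at_z(pp,*k["at"],dict(long_rail=0,long_rail_end=.02,jig=0).get(t,.012))[:2]) for k in vision.mark_of(t,pp)[:1]])
E
```

```text
board FL,NL,NR,FR
[0.6263 0.0501 0.012 ]
[0.5137 0.0356 0.    ]
[ 0.539  -0.2179  0.    ]
[ 0.6532 -0.2054  0.012 ]
scene FL,NL [0.6256 0.0521 0.012 ] [0.5137 0.0368 0.    ]
[ 0.1103 -0.9939  0.6439 -0.0743] yaw -0.110476695
[ 0.1088 -0.9941  0.5263 -0.0863] yaw -0.109046176
fence top far/near edges
[0.601  0.0421 0.026 ] [ 0.6186 -0.1215  0.026 ] -1.463560651361701 0.16452484586044755
[0.5825 0.0423 0.026 ] [ 0.6009 -0.1221  0.026 ] -1.4595191603088336 0.16541645527514848
rail far top edge
[0.5081 0.3218 0.04  ] [0.4714 0.1885 0.04  ] -1.8394146660263584 0.13821369927711538
[0.508  0.3238 0.04  ] [0.4703 0.1909 0.04  ] -1.846887736541124 0.13816808548675097
[0.4919 0.3325 0.    ] [0.4521 0.1968 0.    ] -1.8563282724050165 0.14139784114038123
[0.4858 0.3301 0.    ] [0.4493 0.1985 0.    ]
top long_rail [(array([243.5, 261.9]), 0.73, array([0.4779, 0.2555]))]
top long_rail_end [(array([238.1, 285. ]), 0.66, array([0.4576, 0.1818]))]
top jig_fence [(array([176.5, 327.7]), 0.77, array([ 0.5953, -0.0331]))]
top stop_face [(array([241.9, 263.7]), 0.55, array([0.4768, 0.2483]))]
top jig [(array([174.1, 342.6]), 0.88, array([ 0.5866, -0.0847]))]
scene long_rail [(array([239.4, 263.9]), 0.87, array([0.4812, 0.2706]))]
scene long_rail_end [(array([230., 287.]), 0.68, array([0.4664, 0.1873]))]
scene jig_fence [(array([188.8, 326.6]), 0.74, array([ 0.5902, -0.0374]))]
scene stop_face []
scene jig [(array([185.8, 335.8]), 0.74, array([ 0.5989, -0.0839]))]
```

Request:
arm_command:
  xyz:
    - [0.0334,-0.0427,0]
    - [0.0334,-0.0427,0]
    - [0.0334,-0.0427,0]
    - [0.0334,-0.0427,0]
    - [0.0334,-0.0427,0]
    - [0.0334,-0.0427,0]
    - [0.0334,-0.0427,0]
    - [0.0334,-0.0427,0]
  rot:
    - [0,0,0]
    - [0,0,0]
    - [0,0,0]
    - [0,0,0]
    - [0,0,0]
    - [0,0,0]
    - [0,0,0]
    - [0,0,0]
  gripper: 1

```text
time: 3.3
eef_pos: [0.3242, -0.1436, 0.2391]
orientation: [0.001, 0.989, 0.147, 0.001]
contact_force: [0.4, 0.3, 0.0]
width: 0.0882
grasp_force: 0.0
```

Request:
arm_command:
  xyz:
    - [0.0334,-0.0427,0]
    - [0.0334,-0.0427,0]
    - [0.0334,-0.0427,0]
    - [0.0334,-0.0427,0]
    - [0.0334,-0.0427,0]
    - [0.0334,-0.0427,0]
    - [0.0334,-0.0427,0]
    - [0.0334,-0.0427,0]
  rot:
    - [0,0,0]
    - [0,0,0]
    - [0,0,0]
    - [0,0,0]
    - [0,0,0]
    - [0,0,0]
    - [0,0,0]
    - [0,0,0]

```text
time: 4.3
eef_pos: [0.4799, 0.2617, 0.2388]
orientation: [0.0, 0.989, 0.148, 0.0]
contact_force: [-0.4, -0.2, 1.2]
width: 0.0881
grasp_force: 0.0
```

Request:
arm_command:
  xyz:
    - [0,0,0.015]
    - [0,0,0.015]
    - [0,0,0.015]
    - [0,0,0.015]
    - [0,0,0.015]
    - [0,0,0.015]
    - [0,0,0.015]
    - [0,0,0.015]
  rot:
    - [0,0,-7.15]
    - [0,0,-7.15]
    - [0,0,-7.15]
    - [0,0,-7.15]
    - [0,0,-7.15]
    - [0,0,-7.15]
    - [0,0,-7.15]
    - [0,0,-7.15]

```text
time: 5.3
eef_pos: [0.4795, 0.2598, 0.1183]
orientation: [0.0, 0.796, 0.605, 0.0]
contact_force: [0.8, 1.3, 0.1]
width: 0.0879
grasp_force: 0.0
```

Request:
arm_command:
  xyz:
    - [0,0,0.02]
    - [0,0,0.02]
    - [0,0,0.02]
    - [0,0,0.02]
    - [0,0,0.012]
    - [0,0,0.008]
    - [0,0,0]
    - [0,0,0]
  rot:
    - [0,0,0]
    - [0,0,0]
    - [0,0,0]
    - [0,0,0]
    - [0,0,0]
    - [0,0,0]
    - [0,0,0]
    - [0,0,0]

```text
time: 6.3
eef_pos: [0.4799, 0.2599, 0.0193]
orientation: [0.0, 0.798, 0.603, 0.001]
contact_force: [-1.0, -0.4, 0.8]
width: 0.0882
grasp_force: 0.0
```

Request:
arm_command:
  xyz:
    - [0,0,0]
    - [0,0,0]
    - [0,0,0]
    - [0,0,0]
    - [0,0,0]
    - [0,0,0]
    - [0,0,0]
    - [0,0,0]
  rot:
    - [0,0,0]
    - [0,0,0]
    - [0,0,0]
    - [0,0,0]
    - [0,0,0]
    - [0,0,0]
    - [0,0,0]
    - [0,0,0]
  gripper: 0

```text
time: 7.3
eef_pos: [0.4795, 0.2597, 0.0187]
orientation: [0.0, 0.798, 0.603, 0.0]
contact_force: [0.3, 0.2, -0.5]
width: 0.0257
grasp_force: 30.0
```

```bash
python3 - <<'E'
from h import *
s=robot.state();print(s["time"],s["eef_pos"],s["width"],s["grasp_force"],s["contact_force"])
p=vision.grab_frame("top");q=vision.grab_frame("scene")
a=cv2.resize(p["frame"][130:260,220:400],None,fx=4.4,fy=4.4,interpolation=cv2.INTER_CUBIC)
b=cv2.resize(q["frame"][150:260,220:400],None,fx=4.4,fy=4.4,interpolation=cv2.INTER_CUBIC)
cv2.imwrite("pics/t1.png",a[...,::-1]);cv2.imwrite("pics/s1.png",b[...,::-1])
E
```

```text
7.3 [0.47953248 0.25973051 0.01874494] 0.0257140141716845 29.992783586494625 [ 0.34025598  0.2273737  -0.45856414]
```

View pics/t1.png

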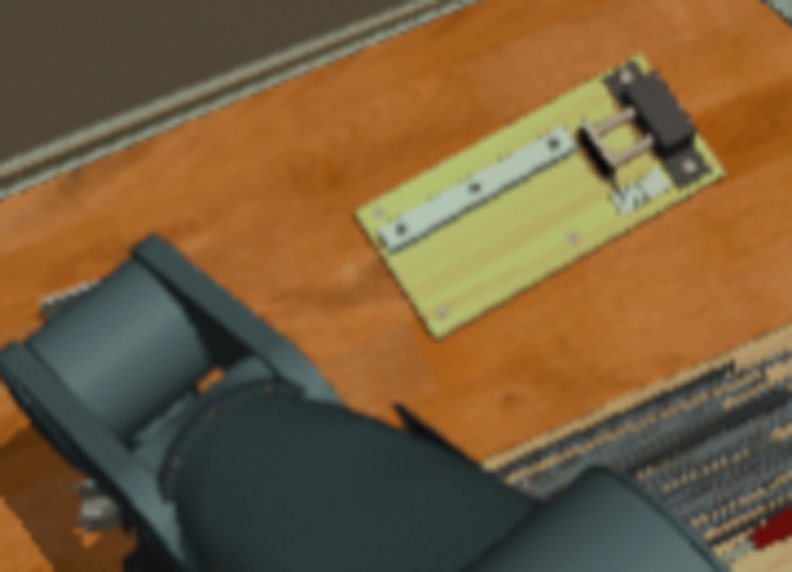

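View pics/s1.png

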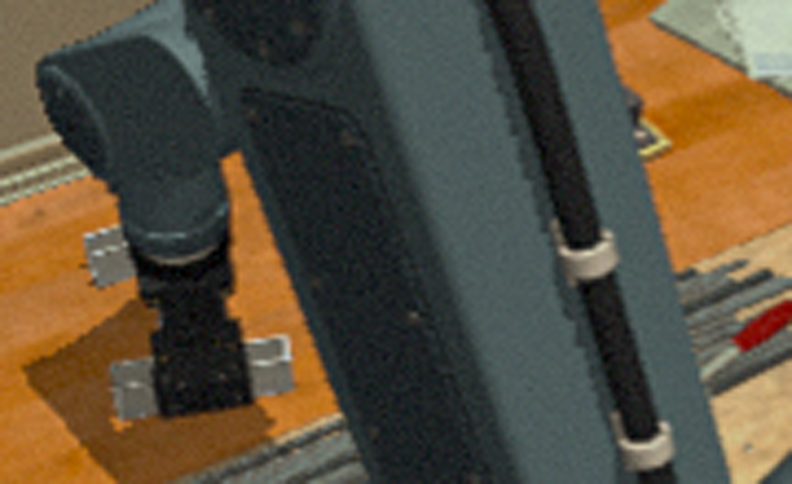

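Request:
arm_command:
  xyz:
    - [0,0,-0.01]
    - [0,0,-0.02]
    - [0,0,-0.025]
    - [0,0,-0.025]
    - [-0.0335,0.0216,0]
    - [-0.0335,0.0216,0]
    - [-0.0335,0.0216,0]
    - [-0.0335,0.0216,0]
  rot:
    - [0,0,0]
    - [0,0,0]
    - [0,0,0]
    - [0,0,0]
    - [0,0,0]
    - [0,0,0]
    - [0,0,0]
    - [0,0,0]

```text
time: 8.4
eef_pos: [0.5261, 0.1062, 0.0992]
orientation: [-0.0, 0.797, 0.603, 0.0]
contact_force: [0.9, 1.1, -1.7]
width: 0.0262
grasp_force: 30.0
```

Request:
arm_command:
  xyz:
    - [-0.0335,0.0216,0]
    - [-0.0335,0.0216,0]
    - [-0.0335,0.0216,0]
    - [-0.0335,0.0216,0]
    - [0,0,0]
    - [0,0,0]
    - [0,0,0]
    - [0,0,0]
  rot:
    - [0,0,0]
    - [0,0,0]
    - [0,0,0]
    - [0,0,0]
    - [0,0,-5.5]
    - [0,0,-5.6]
    - [0,0,-5.5]
    - [0,0,-5.5]

```text
time: 9.4
eef_pos: [0.5724, -0.0451, 0.099]
orientation: [-0.0, 0.666, 0.746, -0.0]
contact_force: [0.4, 1.1, -2.1]
width: 0.0256
grasp_force: 30.0
```

Request:
arm_command:
  xyz:
    - [0,0,0]
    - [0,0,0]
  rot:
    - [0,0,0]
    - [0,0,0]

```text
time: 9.65
eef_pos: [0.5726, -0.0451, 0.0989]
orientation: [-0.0, 0.668, 0.744, 0.0]
contact_force: [0.3, -0.2, -2.1]
width: 0.0253
grasp_force: 30.0
```

```bash
python3 - <<'E'
from h import *
s=robot.state();print(s)
p=vision.grab_frame("top");q=vision.grab_frame("scene")
a=cv2.resize(p["frame"][120:220,280:400],None,fx=5,fy=5,interpolation=cv2.INTER_CUBIC)
b=cv2.resize(q["frame"][130:230,280:400],None,fx=5,fy=5,interpolation=cv2.INTER_CUBIC)
c=cv2.resize(np.hstack([p["frame"][125:215,290:390],q["frame"][140:230,280:380]]),None,fx=4,fy=4,interpolation=cv2.INTER_CUBIC)
cv2.imwrite("pics/c2.png",c[...,::-1])
for n,k in(("t",p),("s",q)):
  print(n,[(m["at"],m["confidence"],at_z(k,*m["at"],s["eef_pos"][2]+.002)) for m in vision.mark_of("long_rail_end",k)[:1]])
  # expected rail end
  o=s["orientation"];tx=R.from_quat([o[1],o[2],o[3],o[0]]).apply([1,0,0]); E=s["eef_pos"]-.07*tx+np.array([0,0,.0013]); print(proj(k,E))
E
```

```text
{'time': 9.65, 'qpos': array([-2.85118404e-01,  3.42462544e-01,  1.71404627e+00,  7.30133054e-05,
        1.08519539e+00, -3.93413398e-01]), 'joint_velocities': array([ 7.71611041e-04,  2.51976125e-03, -8.06638922e-04, -1.06279902e-05,
       -2.44827859e-03, -4.92229019e-03]), 'effort': array([-6.42737607e-03, -4.75132513e+01, -3.00989628e+01,  5.12635836e-02,
        4.95842414e-02, -1.22827894e-02]), 'eef_pos': array([ 0.57263835, -0.04506587,  0.09888026]), 'orientation': array([-6.42444858e-05,  6.67813761e-01,  7.44328407e-01,  5.06045613e-06]), 'contact_force': array([ 0.29003157, -0.23297793, -2.14885028]), 'moment': array([-0.06007861, -0.12913391, -0.01705095]), 'grasp_force': 29.99266668688506, 'width': 0.025255731226193536}
t []
(np.float64(159.91371501830622), np.float64(353.2982595962721))
s []
(np.float64(167.12160408095033), np.float64(345.91214656782483))
```

View pics/c2.png

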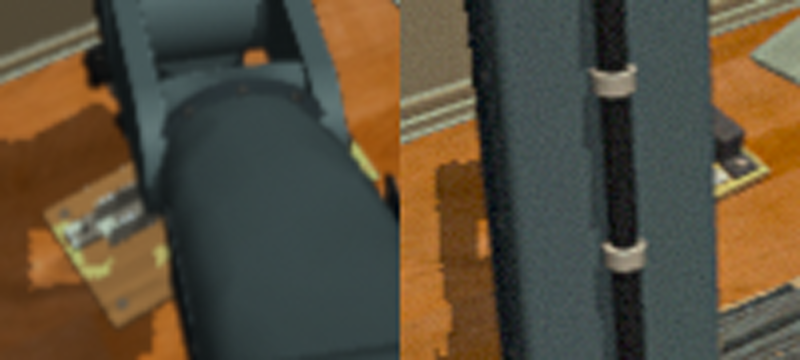

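Request:
arm_command:
  xyz:
    - [0,0,0.015]
    - [0,0,0.015]
    - [0,0,0.012]
    - [0,0,0.008]
    - [0,0,0.006]
    - [0,0,0.005]
    - [0,0,0.004]
    - [0,0,0]
  rot:
    - [0,0,0]
    - [0,0,0]
    - [0,0,0]
    - [0,0,0]
    - [0,0,0]
    - [0,0,0]
    - [0,0,0]
    - [0,0,0]

```text
time: 10.85
eef_pos: [0.5726, -0.0451, 0.0335]
orientation: [-0.0, 0.667, 0.745, -0.0]
contact_force: [-0.4, 0.2, -2.0]
width: 0.026
grasp_force: 30.0
```

Request:
arm_command:
  xyz:
    - [0,0,0.001]
    - [0,0,0.001]
    - [0,0,0.001]
    - [0,0,0]
  rot:
    - [0,0,0]
    - [0,0,0]
    - [0,0,0]
    - [0,0,0]

```text
time: 11.35
eef_pos: [0.5728, -0.0452, 0.0308]
orientation: [0.0, 0.667, 0.745, 0.0]
contact_force: [0.4, -0.3, -2.0]
width: 0.0257
grasp_force: 30.0
```

Request:
arm_command:
  xyz:
    - [0,0,0.0005]
    - [0,0,0.0005]
    - [0,0,0]
  rot:
    - [0,0,0]
    - [0,0,0]
    - [0,0,0]

```text
time: 11.72
eef_pos: [0.5728, -0.0451, 0.0307]
orientation: [0.0, 0.667, 0.745, -0.0]
contact_force: [-4.2, 0.4, 7.7]
width: 0.0259
grasp_force: 30.0
```

Request:
arm_command:
  xyz:
    - [0,0,-0.0003]
    - [0,0.001,0]
    - [0,0,0]
  rot:
    - [0,0,0]
    - [0,0,0]
    - [0,0,0]

```text
time: 12.1
eef_pos: [0.5734, -0.0452, 0.0307]
orientation: [-0.0, 0.667, 0.745, -0.0]
contact_force: [-5.0, 0.3, 7.5]
width: 0.0256
grasp_force: 30.0
```

Request:
arm_command:
  xyz:
    - [0,0.001,0]
    - [0,0,0]
  rot:
    - [0,0,0]
    - [0,0,0]

```text
time: 12.35
eef_pos: [0.5745, -0.0451, 0.0307]
orientation: [-0.0, 0.667, 0.745, -0.0]
contact_force: [-5.1, -0.4, 8.8]
width: 0.0259
grasp_force: 30.0
```

Request:
arm_command:
  xyz:
    - [0,0,-0.0003]
    - [0,0.001,0]
    - [0,0.001,0]
    - [0,0,0]
  rot:
    - [0,0,0]
    - [0,0,0]
    - [0,0,0]
    - [0,0,0]

```text
time: 12.85
eef_pos: [0.5766, -0.0449, 0.0307]
orientation: [-0.0, 0.667, 0.745, -0.0]
contact_force: [-3.8, -0.5, 5.5]
width: 0.0256
grasp_force: 30.0
```

Request:
arm_command:
  xyz:
    - [0,0.001,0]
    - [0,0,0]
  rot:
    - [0,0,0]
    - [0,0,0]

```text
time: 13.1
eef_pos: [0.5776, -0.0448, 0.0307]
orientation: [-0.0, 0.667, 0.745, -0.0]
contact_force: [-4.2, -1.2, 5.4]
width: 0.0254
grasp_force: 30.0
```

Request:
arm_command:
  xyz:
    - [0,0.0005,0]
    - [0,0.0005,0]
    - [0,0,0]
  rot:
    - [0,0,0]
    - [0,0,0]
    - [0,0,0]

```text
time: 13.48
eef_pos: [0.5785, -0.0447, 0.0307]
orientation: [-0.0, 0.667, 0.745, -0.0]
contact_force: [-4.4, -0.6, 6.2]
width: 0.0254
grasp_force: 30.0
```

Request:
arm_command:
  xyz:
    - [0,0.0005,0]
    - [0,0.0005,0]
    - [0,0,0]
  rot:
    - [0,0,0]
    - [0,0,0]
    - [0,0,0]

```text
time: 13.85
eef_pos: [0.5795, -0.0446, 0.0307]
orientation: [-0.0, 0.667, 0.745, -0.0]
contact_force: [-5.0, -0.7, 5.7]
width: 0.0256
grasp_force: 30.0
```

Request:
arm_command:
  xyz:
    - [0,0.0005,0]
    - [0,0.0005,0]
    - [0,0,0]
  rot:
    - [0,0,0]
    - [0,0,0]
    - [0,0,0]

```text
time: 14.22
eef_pos: [0.5805, -0.0445, 0.0307]
orientation: [-0.0, 0.667, 0.745, -0.0]
contact_force: [-3.4, -0.8, 6.8]
width: 0.0258
grasp_force: 30.0
```

Request:
arm_command:
  xyz:
    - [0,0.0005,0]
    - [0,0,0]
  rot:
    - [0,0,0]
    - [0,0,0]

```text
time: 14.48
eef_pos: [0.581, -0.0444, 0.0307]
orientation: [-0.0, 0.667, 0.745, -0.0]
contact_force: [-3.9, -0.3, 5.8]
width: 0.0258
grasp_force: 30.0
```

Request:
arm_command:
  xyz:
    - [0,0.0005,0]
    - [0,0.0005,0]
    - [0,0,0]
  rot:
    - [0,0,0]
    - [0,0,0]
    - [0,0,0]

```text
time: 14.85
eef_pos: [0.5813, -0.0444, 0.0307]
orientation: [-0.001, 0.667, 0.745, -0.001]
contact_force: [-7.6, -0.7, 9.1]
width: 0.0261
grasp_force: 30.0
```

Request:
arm_command:
  xyz:
    - [0,0.0005,0]
    - [0,0,0]
  rot:
    - [0,0,0]
    - [0,0,0]

```text
time: 15.1
eef_pos: [0.5813, -0.0444, 0.0307]
orientation: [-0.001, 0.667, 0.745, -0.001]
contact_force: [-8.9, -2.0, 11.5]
width: 0.026
grasp_force: 30.0
```

Request:
arm_command:
  xyz:
    - [0,-0.0004,-0.0002]
    - [-0.002,0,0]
    - [-0.003,0,0]
    - [-0.003,0,0]
    - [-0.001,0,0]
  rot:
    - [0,0,0]
    - [0,0,0]
    - [0,0,0]
    - [0,0,0]
    - [0,0,0]

```text
time: 15.72
eef_pos: [0.582, -0.051, 0.0307]
orientation: [-0.002, 0.667, 0.745, 0.0]
contact_force: [-7.2, 9.3, 10.5]
width: 0.0257
grasp_force: 30.0
```

Request:
arm_command:
  xyz:
    - [-0.001,0,0]
    - [-0.001,0,0]
  rot:
    - [0,0,0]
    - [0,0,0]

```text
time: 15.98
eef_pos: [0.5822, -0.0528, 0.0307]
orientation: [-0.002, 0.667, 0.745, 0.0]
contact_force: [-6.4, 8.9, 10.5]
width: 0.0256
grasp_force: 30.0
```

Request:
arm_command:
  xyz:
    - [-0.001,0,0]
    - [-0.001,0,0]
  rot:
    - [0,0,0]
    - [0,0,0]

```text
time: 16.23
eef_pos: [0.5824, -0.0548, 0.0307]
orientation: [-0.002, 0.667, 0.745, 0.0]
contact_force: [-6.5, 9.2, 9.6]
width: 0.0256
grasp_force: 30.0
```

Request:
arm_command:
  xyz:
    - [-0.001,0,0]
    - [-0.001,0,0]
  rot:
    - [0,0,0]
    - [0,0,0]

```text
time: 16.48
eef_pos: [0.5827, -0.0567, 0.0307]
orientation: [-0.002, 0.667, 0.745, 0.0]
contact_force: [-8.0, 9.0, 10.4]
width: 0.0255
grasp_force: 30.0
```

Request:
arm_command:
  xyz:
    - [0,-0.0003,-0.0005]
    - [-0.001,0,0]
    - [-0.0005,0,0]
  rot:
    - [0,0,0]
    - [0,0,0]
    - [0,0,0]

```text
time: 16.85
eef_pos: [0.583, -0.0596, 0.0307]
orientation: [-0.001, 0.667, 0.745, -0.0]
contact_force: [-4.0, 4.8, 5.0]
width: 0.0258
grasp_force: 30.0
```

Request:
arm_command:
  xyz:
    - [-0.0005,0,0]
    - [-0.0005,0,0]
  rot:
    - [0,0,0]
    - [0,0,0]

```text
time: 17.1
eef_pos: [0.583, -0.0602, 0.0307]
orientation: [-0.002, 0.667, 0.745, 0.0]
contact_force: [-4.5, 7.8, 4.9]
width: 0.0256
grasp_force: 30.0
```

Request:
arm_command:
  xyz:
    - [-0.0005,0,0]
    - [-0.0005,0,0]
  rot:
    - [0,0,0]
    - [0,0,0]

```text
time: 17.35
eef_pos: [0.5831, -0.0607, 0.0307]
orientation: [-0.002, 0.667, 0.745, 0.0]
contact_force: [-3.8, 8.6, 5.3]
width: 0.0252
grasp_force: 30.0
```

Request:
arm_command:
  xyz:
    - [-0.001,0,0]
    - [-0.001,0,0]
    - [-0.001,0,0]
    - [-0.001,0,0]
    - [-0.001,0,0]
  rot:
    - [0,0,0]
    - [0,0,0]
    - [0,0,0]
    - [0,0,0]
    - [0,0,0]

```text
time: 17.98
eef_pos: [0.5836, -0.0651, 0.0307]
orientation: [-0.002, 0.667, 0.745, 0.001]
contact_force: [-4.4, 10.6, 5.8]
width: 0.0258
grasp_force: 30.0
```

Request:
arm_command:
  xyz:
    - [-0.001,0,0]
    - [-0.001,0,0]
    - [-0.001,0,0]
    - [0,0,0]
  rot:
    - [0,0,0]
    - [0,0,0]
    - [0,0,0]
    - [0,0,0]

```text
time: 18.48
eef_pos: [0.5839, -0.0677, 0.0307]
orientation: [-0.002, 0.667, 0.745, 0.001]
contact_force: [-4.7, 11.0, 7.3]
width: 0.0258
grasp_force: 30.0
```

```bash
python3 - <<'E'
from h import *
p=vision.grab_frame("top");q=vision.grab_frame("scene")
c=cv2.resize(np.hstack([p["frame"][135:205,300:390],q["frame"][155:225,310:400]]),None,fx=4.4,fy=4.4,interpolation=cv2.INTER_CUBIC)
cv2.imwrite("pics/c3.png",c[...,::-1])
E
```

```text
(no output)
```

View pics/c3.png

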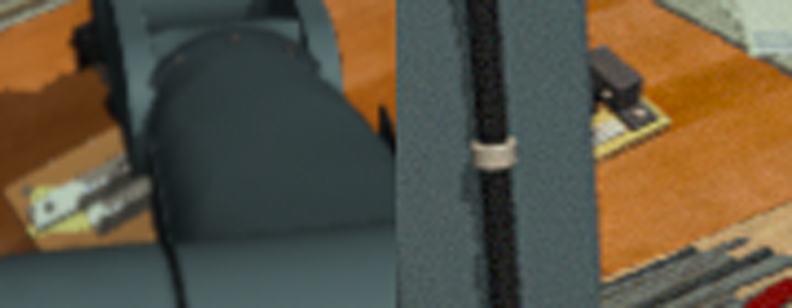

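Request:
arm_command:
  xyz:
    - [-0.001,0,0]
    - [-0.001,0,0]
    - [-0.001,0,0]
    - [-0.001,0,0]
    - [0,0,0]
    - [0,0,0]
  rot:
    - [0,0,0]
    - [0,0,0]
    - [0,0,0]
    - [0,0,0]
    - [0,0,0]
    - [0,0,0]

```text
time: 19.32
eef_pos: [0.5843, -0.0712, 0.0307]
orientation: [-0.003, 0.667, 0.745, 0.001]
contact_force: [-4.5, 14.0, 7.4]
width: 0.0262
grasp_force: 30.0
```

Request:
arm_command:
  xyz:
    - [0,0,0]
    - [0,0,0]
    - [0,0,0]
    - [0,0,0]
    - [0,0,0]
    - [0,0,0]
    - [0,0,0]
    - [0,0,0]
  rot:
    - [0,0,0]
    - [0,0,0]
    - [0,0,0]
    - [0,0,0]
    - [0,0,0]
    - [0,0,0]
    - [0,0,0]
    - [0,0,0]

```text
time: 20.32
eef_pos: [0.5843, -0.0711, 0.0307]
orientation: [-0.003, 0.667, 0.745, 0.001]
contact_force: [-5.4, 13.7, 6.4]
width: 0.0256
grasp_force: 30.0
```

Request:
arm_command:
  xyz:
    - [0,0,0]
    - [0,0,0]
    - [0,0,0]
    - [0,0,0]
    - [0,0,0]
    - [0,0,0]
    - [0,0,0]
    - [0,0,0]
  rot:
    - [0,0,0]
    - [0,0,0]
    - [0,0,0]
    - [0,0,0]
    - [0,0,0]
    - [0,0,0]
    - [0,0,0]
    - [0,0,0]

```text
time: 21.32
eef_pos: [0.5842, -0.0711, 0.0307]
orientation: [-0.003, 0.667, 0.745, 0.001]
contact_force: [-3.8, 14.2, 7.3]
width: 0.0257
grasp_force: 30.0
```

Request:
arm_command:
  xyz:
    - [0,0,0]
    - [0,0,0]
    - [0,0,0]
    - [0,0,0]
  rot:
    - [0,0,0]
    - [0,0,0]
    - [0,0,0]
    - [0,0,0]

```text
time: 21.82
eef_pos: [0.5843, -0.0711, 0.0307]
orientation: [-0.003, 0.667, 0.745, 0.001]
contact_force: [-3.8, 13.9, 7.1]
width: 0.0259
grasp_force: 30.0
```

```bash
python3 -c "
from plant import robot
print(robot.hand_in())"
```

```text
the job is handed in; nothing more can be done
None
```

I handed the job in with the long rail still gripped (30 N), flat on the jig against the fence and pushing the stop back about 11.5 mm. The push is about 10 N after allowing for sliding friction, and it held steady for over two seconds. The stop travel and push are worked out from arm position and force readings, because the arm blocked the camera's view of the pointer.

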